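# Reject the rattling guide-roller cassettes

## Task

Open the spares case's lid until it rests on its stop, then tilt the sealed cassettes on the bench to find out which have a loose core that shifts: lay the sound ones flat in the spares case and the rattlers flat in the black reject tray, none on top of another. Once all of them are sorted, shut the case's lid again, and leave the other things on the bench where they are.

Things in the scene. Friction and masses are not known exactly. Their poses are not given: they have to be found in the camera images.
- cassette_a: sealed aluminium cassette with black end bands, 110 mm long (x) by 50 wide (y) by 42 high (z), 0.45 kg, lying flat; origin: centre of its underside. Two or three are present, all alike outside. In a rattler a loose 0.25 kg core slides to the lower end, 64 mm along x, when x is tilted over 15 degrees, and stays there when levelled (moment changes by 0.15 N m); in a sound one nothing moves
- cassette_b: sealed aluminium cassette with black end bands, 110 mm long (x) by 50 wide (y) by 42 high (z), 0.45 kg, lying flat; origin: centre of its underside. Two or three are present, all alike outside. In a rattler a loose 0.25 kg core slides to the lower end, 64 mm along x, when x is tilted over 15 degrees, and stays there when levelled (moment changes by 0.15 N m); in a sound one nothing moves
- cassette_c: sealed aluminium cassette with black end bands, 110 mm long (x) by 50 wide (y) by 42 high (z), 0.45 kg, lying flat; origin: centre of its underside. Two or three are present, all alike outside. In a rattler a loose 0.25 kg core slides to the lower end, 64 mm along x, when x is tilted over 15 degrees, and stays there when levelled (moment changes by 0.15 N m); in a sound one nothing moves
- cassette_d: sealed aluminium cassette with black end bands, 110 mm long (x) by 50 wide (y) by 42 high (z), 0.45 kg, lying flat; origin: centre of its underside. Two or three are present, all alike outside. In a rattler a loose 0.25 kg core slides to the lower end, 64 mm along x, when x is tilted over 15 degrees, and stays there when levelled (moment changes by 0.15 N m); in a sound one nothing moves
- case: grey spares case fixed on the table, outside 190 mm deep (its x, away from the robot) by 280 wide (its y) by 65 high without the lid, walls and floor 5 mm; origin at the centre of its underside
- lid (a joint): the case's flat lid, 6 mm thick, 0.25 kg, hinged along the case's far (+x) top rim: 0 = shut, grows as it opens, 1.75 = resting on its stop, leaning back past upright. It has no stay: let go below about 1.5 it falls shut
- lid_handle (a point): middle of the black round bar handle on the lid's top face, 6 mm in from its front edge; the bar, 100 mm long and 11 mm thick, runs along the case's y, its middle 35 mm off the lid's face; the point moves with the lid. The bar may turn between the fingers
- lid_hinge (a point): middle of the lid's hinge line, which runs along the case's y axis
- tray: open black reject tray fixed on the table, outside 280 mm (its x) by 190 (its y) by 45 high, walls and floor 5 mm; origin at the centre of its underside
- edging_roll: bystander, leave alone: roll of wood edging lying flat, 100 mm across, 24 high
- rubber_handle: bystander, leave alone: black rubber hand grip standing upright, 130 mm high, 48 across at the foot
- driver: bystander, leave alone: screwdriver lying on the table; origin in its length
- cleaner: bystander, leave alone: white bottle standing, 130 mm high, 56 across
- star_knob: bystander, leave alone: black clamping knob on its flat face, 40 mm across, 34 high
- offcut: bystander, leave alone: white laminated offcut lying flat, 120 x 40 x 16 mm
- spanner: bystander, leave alone: spanner lying on the table, 140 mm long; origin in its length

How it is judged:
On the way, in this order (a step that is already met when the one before it is completed fails the run):
1. the case's lid rests open on its stop (value of joint lid above 1.65 rad and velocity of joint lid below 0.1 rad/s), for 0.3 s.
2. with the lid open, every sound cassette lies flat in the case and every rattler flat in the reject tray (the lane values are hidden inside: above 0 means a rattler) (((not (value of joint lane_a above 0 m) and x of cassette_a in the frame of case between -0.075 and 0.075 m and y of cassette_a in the frame of case between -0.12 and 0.12 m and z of cassette_a in the frame of case between -0.005 and 0.018 m and angle between cassette_a's own z axis and vertical below 0.2 rad) or (value of joint lane_a above 0 m and x of cassette_a in the frame of tray between -0.12 and 0.12 m and y of cassette_a in the frame of tray between -0.075 and 0.075 m and z of cassette_a in the frame of tray between -0.005 and 0.018 m and angle between cassette_a's own z axis and vertical below 0.2 rad)) and ((not (value of joint lane_b above 0 m) and x of cassette_b in the frame of case between -0.075 and 0.075 m and y of cassette_b in the frame of case between -0.12 and 0.12 m and z of cassette_b in the frame of case between -0.005 and 0.018 m and angle between cassette_b's own z axis and vertical below 0.2 rad) or (value of joint lane_b above 0 m and x of cassette_b in the frame of tray between -0.12 and 0.12 m and y of cassette_b in the frame of tray between -0.075 and 0.075 m and z of cassette_b in the frame of tray between -0.005 and 0.018 m and angle between cassette_b's own z axis and vertical below 0.2 rad)) and ((not (value of joint lane_c above 0 m) and x of cassette_c in the frame of case between -0.075 and 0.075 m and y of cassette_c in the frame of case between -0.12 and 0.12 m and z of cassette_c in the frame of case between -0.005 and 0.018 m and angle between cassette_c's own z axis and vertical below 0.2 rad) or (value of joint lane_c above 0 m and x of cassette_c in the frame of tray between -0.12 and 0.12 m and y of cassette_c in the frame of tray between -0.075 and 0.075 m and z of cassette_c in the frame of tray between -0.005 and 0.018 m and angle between cassette_c's own z axis and vertical below 0.2 rad)) and ((not (value of joint lane_d above 0 m) and x of cassette_d in the frame of case between -0.075 and 0.075 m and y of cassette_d in the frame of case between -0.12 and 0.12 m and z of cassette_d in the frame of case between -0.005 and 0.018 m and angle between cassette_d's own z axis and vertical below 0.2 rad) or (value of joint lane_d above 0 m and x of cassette_d in the frame of tray between -0.12 and 0.12 m and y of cassette_d in the frame of tray between -0.075 and 0.075 m and z of cassette_d in the frame of tray between -0.005 and 0.018 m and angle between cassette_d's own z axis and vertical below 0.2 rad)) and linear speed of each of cassette_a, cassette_b, cassette_c, cassette_d below 0.02 m/s and value of joint lid above 1.5 rad), for 0.2 s.
At the end, for the whole second after the job is handed in: every sound cassette lies flat (within 0.2 rad, on the floor and not on another cassette) inside the case, every rattler likewise inside the reject tray, all at rest, and the lid is shut (within 0.06 rad) (((not (value of joint lane_a above 0 m) and x of cassette_a in the frame of case between -0.075 and 0.075 m and y of cassette_a in the frame of case between -0.12 and 0.12 m and z of cassette_a in the frame of case between -0.005 and 0.018 m and angle between cassette_a's own z axis and vertical below 0.2 rad) or (value of joint lane_a above 0 m and x of cassette_a in the frame of tray between -0.12 and 0.12 m and y of cassette_a in the frame of tray between -0.075 and 0.075 m and z of cassette_a in the frame of tray between -0.005 and 0.018 m and angle between cassette_a's own z axis and vertical below 0.2 rad)) and ((not (value of joint lane_b above 0 m) and x of cassette_b in the frame of case between -0.075 and 0.075 m and y of cassette_b in the frame of case between -0.12 and 0.12 m and z of cassette_b in the frame of case between -0.005 and 0.018 m and angle between cassette_b's own z axis and vertical below 0.2 rad) or (value of joint lane_b above 0 m and x of cassette_b in the frame of tray between -0.12 and 0.12 m and y of cassette_b in the frame of tray between -0.075 and 0.075 m and z of cassette_b in the frame of tray between -0.005 and 0.018 m and angle between cassette_b's own z axis and vertical below 0.2 rad)) and ((not (value of joint lane_c above 0 m) and x of cassette_c in the frame of case between -0.075 and 0.075 m and y of cassette_c in the frame of case between -0.12 and 0.12 m and z of cassette_c in the frame of case between -0.005 and 0.018 m and angle between cassette_c's own z axis and vertical below 0.2 rad) or (value of joint lane_c above 0 m and x of cassette_c in the frame of tray between -0.12 and 0.12 m and y of cassette_c in the frame of tray between -0.075 and 0.075 m and z of cassette_c in the frame of tray between -0.005 and 0.018 m and angle between cassette_c's own z axis and vertical below 0.2 rad)) and ((not (value of joint lane_d above 0 m) and x of cassette_d in the frame of case between -0.075 and 0.075 m and y of cassette_d in the frame of case between -0.12 and 0.12 m and z of cassette_d in the frame of case between -0.005 and 0.018 m and angle between cassette_d's own z axis and vertical below 0.2 rad) or (value of joint lane_d above 0 m and x of cassette_d in the frame of tray between -0.12 and 0.12 m and y of cassette_d in the frame of tray between -0.075 and 0.075 m and z of cassette_d in the frame of tray between -0.005 and 0.018 m and angle between cassette_d's own z axis and vertical below 0.2 rad)) and linear speed of each of cassette_a, cassette_b, cassette_c, cassette_d below 0.02 m/s and value of joint lid below 0.06 rad); the robot touches nothing.
It fails at once if a bystander is pushed more than 40 mm from its place (distance of any of edging_roll, rubber_handle, driver, cleaner, star_knob, offcut, spanner from where it was at the start of the episode above 0.04 m).
Of cassette_a, cassette_b, cassette_c, cassette_d only 2 to 3 are there at a start; the rules pass over those that are not, and their reading is None.
At some moment in a run one of cassette_a, cassette_b, cassette_c, cassette_d may be knocked a few centimetres aside while the robot is not near it.
Once in a run the grip may slacken for a moment while it holds something.
It also fails if it takes over 210 s, if anything falls off the work surface, if the arm or the gripper's body presses on something with over 40 N, if the wrist force passes 120 N, or if a joint passes its speed limit or range.

## Robot

A 6-joint arm with a two-finger parallel gripper is mounted at the origin on the work surface. World frame = base frame: x ahead of the robot, y to its left, z up, the work surface at z = 0. Lengths are in m, angles in rad, forces in N, time in s.
With the tool pointing down it reaches from about 0.275 to 0.725 m from the base axis. Payload 15.9 kg.
Tool frame: the origin (TCP) lies midway between the tips of the shut fingers; the grasp point (between the pads) lies 19 mm behind it (robot.grip_point_offset is the distance from the TCP to the grasp point, in m); z points along the fingers, y is the line along which they close (so a half turn about z gives the same grasp; the last joint's range is limited). The gripper opens to 85 mm and grips with 20 to 120 N. Pads are 22 mm wide; open, the fingers measure 114 mm over their backs; the gripper's body (76 mm by 85 mm) begins 54 mm behind the grasp point. The pads swing forward as they close: fully open they stand 13 mm farther back than shut.
Start: joints at [1.288, 0.213, -0.034, 1.323, 0, 1.571], TCP at [0.14, 0.48, 0.231] pointing down, gripper open.
Joint ranges: [-2.98, 2.98], [-0.74, 1.72], [-1.14, 1.35], [-2.1, 2.04], [-1.57, 1.44], [-3.14, 3.14]. Speed limits (rad/s): [1.89, 1.89, 2.39, 2.57, 3.14, 3.14].

## Interface

Orientations are given as a rotation vector (axis times angle).
In Python, from rig import robot gives the robot as it stands. Calls block until the motion is done:
- robot.reach(position, orientation): joint-space move of the TCP to a pose.
- robot.move_linear(position, frame=None, feed=0.15, guard=None): straight line of the TCP; frame=None keeps the orientation; feed is the mean speed in m/s. With guard (N) it stops when the force on the tool has changed by that much, and returns True; else False.
- robot.movej(angles): joint-space move.
- robot.command_gripper(opening, grip_force=None): finger opening in m; grip_force is the grip in N (None keeps the last); returns when the fingers have stopped.
- robot.dwell(seconds).
- robot.solve_ik(position, orientation): joint angles nearest the present ones, or None.
- robot.read_camera(name): name is "scene" or "top"; returns a dict with "img" (400x640x3 uint8, red, green, blue), "fx", "fy", "cx", "cy" (pixels), "rvec" (rotation vector, rad) and "tvec" (3), from world to camera coordinates, as OpenCV has them. Camera axes: x right, y down, z forward; pixel columns grow to the right and rows downward; lengths in m; the calibration is good to about 2 mm. A picture is of the moment at which its call begins. There is no depth.
A pose or a line that the arm cannot do raises robot.MotionError and nothing moves.
- robot.finish_job(): hands the job in; it is judged then, once.
Readings, each from a call of its own:
- robot.get_time_s(): time.
- robot.get_joint_positions(): joint angles.
- robot.get_qd(): joint speeds.
- robot.get_tau(): joint torques, N m.
- robot.get_tool_pos(): TCP position.
- robot.get_tool_rot(): TCP orientation.
- robot.get_force(): force on the tool from outside, world axes, zero at the start.
- robot.get_ft_torque(): the same for the moment, N m.
- robot.get_finger_gap(): finger opening in m.
- robot.get_grasp_force(): force on a finger pad.
Only numpy, scipy, OpenCV 4.12 (cv2) and the standard library are available. Lean on these libraries where they do the work, as an engineer would, in place of code of your own. Each camera call takes 0.05 s, during which the arm holds its last target. There are 200 camera calls.

## Working session

There is one attempt and no reset: what is moved stays moved. The work goes in short steps, each a Python script; the robot and the scene stay as the last script left them, time stands still between calls to the robot, and variables do not carry over. Pictures are saved under pics/ and viewed, at most 14 in all, crops included, and the job is handed in when it is done.

```bash
ls; mkdir -p pics
python3 - <<'E'
from rig import robot
import cv2
for n in("scene","top"):
    c=robot.read_camera(n); cv2.imwrite(f"pics/{n}0.png",c["img"][:,:,::-1])
    print(n,c["fx"],c["fy"],c["cx"],c["cy"],c["rvec"],c["tvec"])
print(robot.get_tool_rot(),robot.get_time_s(),robot.grip_point_offset,robot.get_finger_gap())
E
```

```text
pics
rig.py
scene 364.0936111238648 364.0936111238648 327.6477747460889 202.94933713827714 [ 1.99092946  1.62336972 -0.57240084] [-0.10246011 -0.37020873  1.36054082]
top 465.7535740975985 465.7535740975985 320.0101120426635 202.21161815175904 [ 2.15206834 -2.17119895  0.12229496] [0.0067765  0.57405466 1.04557399]
[-4.42699200e-01 -3.11009205e+00  1.59882687e-03] 0.1 0.0187 0.08576126537586146
```

View pics/scene0.png

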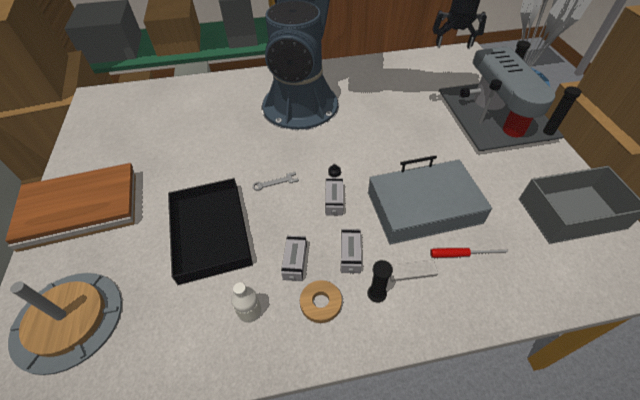

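View pics/top0.png

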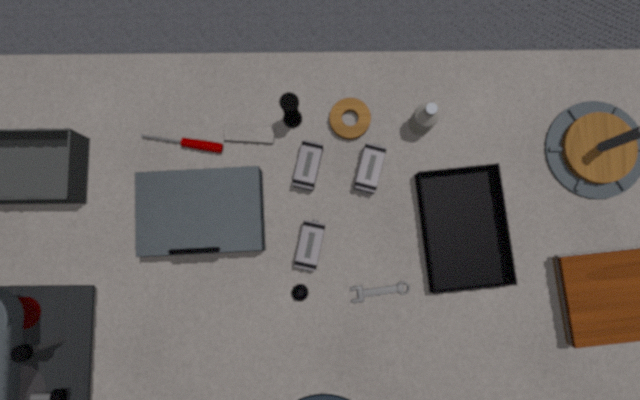

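```bash
cat > h.py <<'E'
from rig import robot
import cv2, numpy as np
from scipy.spatial.transform import Rotation as R
def cam(n):
    c=robot.read_camera(n); c["R"]=cv2.Rodrigues(np.array(c["rvec"]))[0]
    c["o"]=-c["R"].T@np.array(c["tvec"]); c["K"]=np.array([[c["fx"],0,c["cx"]],[0,c["fy"],c["cy"]],[0,0,1]])
    c["P"]=c["K"]@np.c_[c["R"],c["tvec"]]; return c
def plane(c,uv,z):
    uv=np.atleast_2d(uv).astype(float); d=(np.c_[(uv-[c["cx"],c["cy"]])/[c["fx"],c["fy"]],np.ones(len(uv))])@c["R"]
    return c["o"]+d*((z-c["o"][2])/d[:,2])[:,None]
def tri(c1,p1,c2,p2):
    X=cv2.triangulatePoints(c1["P"],c2["P"],np.atleast_2d(p1).T.astype(float),np.atleast_2d(p2).T.astype(float)); return (X[:3]/X[3]).T
def proj(c,X):
    x=np.atleast_2d(X)@c["P"][:,:3].T+c["P"][:,3]; return x[:,:2]/x[:,2:]
E
python3 - <<'E'
from h import *
s,t=cam("scene"),cam("top"); print(s["o"],t["o"])
def crop(c,x,y,w,h,k): return cv2.resize(c["img"][y:y+h,x:x+w],None,fx=k,fy=k,interpolation=cv2.INTER_CUBIC)
a=crop(t,280,135,110,140,3); b=crop(s,275,160,100,130,3)
o=np.zeros((420,640,3),np.uint8); o[:a.shape[0],:a.shape[1]]=a; o[:b.shape[0],335:335+b.shape[1]]=b
cv2.imwrite("pics/c1.png",o[:,:,::-1])
a=crop(t,125,155,150,110,2.6);b=crop(s,360,150,140,100,2.8)
o=np.zeros((290,790,3),np.uint8); o[:a.shape[0],:a.shape[1]]=a; o[:b.shape[0],395:395+b.shape[1]]=b
cv2.imwrite("pics/c2.png",o[:,:,::-1])
E
```

```text
[ 1.13330241 -0.11929689  0.83667066] [4.50774901e-01 5.62419471e-04 1.10436013e+00]
```

View pics/c1.png

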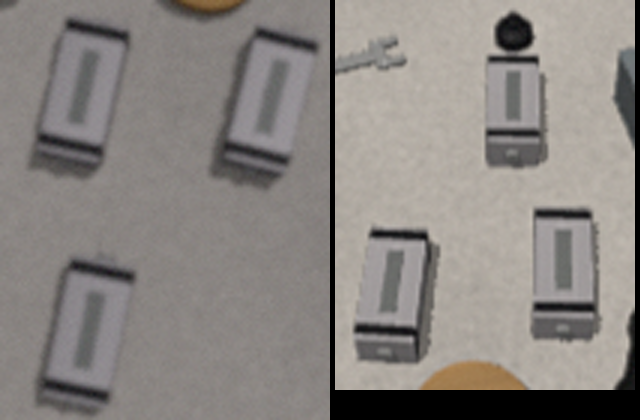

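View pics/c2.png

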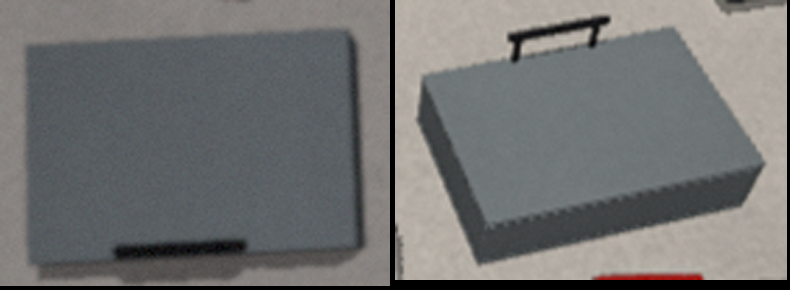

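Three cassettes stand at top-view pixels about (308,165), (370,168) and (310,246). The shut case has its handle along (170–218, 250). The tray corners are about (416,174), (499,165), (515,283) and (431,292). The far end of the lower cassette is close to the knob at (300,292).

```bash
cat >> h.py <<'E'
def bands(c,roi,thr):
    g=cv2.cvtColor(c["img"],cv2.COLOR_RGB2GRAY); x,y,w,h=roi
    n,l,st,ce=cv2.connectedComponentsWithStats((g<thr).astype(np.uint8))
    return [(ce[i],st[i,4]) for i in range(1,n) if 12<=st[i,4]<=150 and x<ce[i][0]<x+w and y<ce[i][1]<y+h]
E
python3 - <<'E'
from h import *
np.set_printoptions(precision=4,suppress=True)
s,t=cam("scene"),cam("top")
T=[(135,172.7),(258.5,167.3),(263.5,249.6),(136.5,255.8),(170.4,251.5),(218.5,249.2)]
S=[(491.8,208.2),(392,230.4),(369.6,176.8),(458.9,160),(435.7,157.1),(402.1,163.6)]
X=tri(t,T,s,S); print("lid/handle\n",X); print(plane(t,T[:4],.071)); print(plane(t,T[4:],.106))
T=[(416,174),(499,165),(515,283),(431,292)];S=[(251,266),(174,282),(169,190),(236,180)]
print("tray\n",tri(t,T,s,S)); print(plane(t,T,.045))
for thr in(50,70):
  for a,n in bands(t,(285,135,110,140),thr): print("T",thr,a,n,plane(t,a,.042)[0])
for thr in(40,55):
  for a,n in bands(s,(275,175,100,110),thr): print("S",thr,a,n,plane(s,a,.042)[0])
E
```

```text
lid/handle
 [[0.6413 0.4198 0.0659]
 [0.6521 0.1409 0.0606]
 [0.466  0.1297 0.0666]
 [0.4545 0.41   0.0652]
 [0.463  0.3236 0.1027]
 [0.4672 0.2214 0.1019]]
[[0.6403 0.4176 0.071 ]
 [0.6501 0.1396 0.071 ]
 [0.4655 0.1273 0.071 ]
 [0.4544 0.4075 0.071 ]]
[[0.4627 0.3217 0.106 ]
 [0.4667 0.2191 0.106 ]]
tray
 [[ 0.6446 -0.2296 -0.0029]
 [ 0.6608 -0.42    0.0173]
 [ 0.3869 -0.4316  0.0526]
 [ 0.3671 -0.248   0.0317]]
[[ 0.6362 -0.2201  0.045 ]
 [ 0.6555 -0.4123  0.045 ]
 [ 0.3864 -0.434   0.045 ]
 [ 0.3681 -0.245   0.045 ]]
T 50 [311.8485 144.5455] 33 [0.7084 0.0195 0.042 ]
T 50 [374.4231 147.7308] 26 [ 0.6995 -0.126   0.042 ]
T 50 [302.6571 182.6571] 35 [0.6188 0.0413 0.042 ]
T 50 [364.0357 185.3929] 28 [ 0.6112 -0.1001  0.042 ]
T 50 [313.3824 224.8235] 34 [0.5212 0.0173 0.042 ]
T 50 [304.5789 264.5263] 38 [0.4315 0.0378 0.042 ]
T 70 [343.2692 136.2692] 52 [ 0.7275 -0.0539  0.042 ]
T 70 [312.1273 144.8182] 55 [0.7078 0.0189 0.042 ]
T 70 [375.2245 147.9592] 49 [ 0.6989 -0.1279  0.042 ]
T 70 [302.8947 182.7368] 57 [0.6186 0.0408 0.042 ]
T 70 [361.9398 186.506 ] 83 [ 0.6086 -0.0953  0.042 ]
T 70 [306.3846 189.2308] 13 [0.6034 0.0328 0.042 ]
T 70 [367.4 192.2] 15 [ 0.5953 -0.1076  0.042 ]
T 70 [312.9833 224.8667] 60 [0.5211 0.0182 0.042 ]
T 70 [304.2    264.5077] 65 [0.4316 0.0387 0.042 ]
S 40 [334. 204.] 17 [0.5234 0.0166 0.042 ]
S 40 [350.5 231. ] 18 [0.6203 0.0401 0.042 ]
S 40 [295.2963 237.7778] 27 [ 0.6117 -0.1047  0.042 ]
S 40 [349.8  261.76] 25 [0.7086 0.0168 0.042 ]
S 40 [291.0909 269.6061] 33 [ 0.7006 -0.1281  0.042 ]
S 55 [335.1579 179.2105] 19 [0.4336 0.0393 0.042 ]
S 55 [334. 204.] 17 [0.5234 0.0166 0.042 ]
S 55 [350.     230.8125] 32 [0.6194 0.039  0.042 ]
S 55 [295.9429 237.7143] 35 [ 0.6119 -0.1031  0.042 ]
S 55 [351.9333 261.7333] 45 [0.7096 0.022  0.042 ]
S 55 [293.     270.1667] 54 [ 0.703  -0.1237  0.042 ]
```

```bash
cat >> h.py <<'E'
G=robot.grip_point_offset
CASE=np.array([.5526,.273]); CY=.038; TRAY=np.array([.5116,-.328]); TY=.09
def rot(yaw,pitch=0,flip=False):
    """tool down, fingers closing across an object whose long axis has this yaw; pitch>0 swings the fingertips toward +long axis"""
    s=-1 if flip else 1
    M=np.c_[[0,0,0],[0,0,0],[0,0,0]].astype(float)
    a=np.array([np.cos(yaw),np.sin(yaw),0]); y=s*np.array([-np.sin(yaw),np.cos(yaw),0])
    z=np.array([0,0,-1.])
    if pitch: z=R.from_rotvec(-pitch*np.array([-np.sin(yaw),np.cos(yaw),0])).apply(z)
    M=np.c_[np.cross(y,z),y,z]; return M
def rv(M): return R.from_matrix(M).as_rotvec()
# lid: q -> handle point; tool tilt th forward from down, fingers closing in the case x-z plane
cx=np.array([np.cos(CY),np.sin(CY),0]); cyv=np.array([-np.sin(CY),np.cos(CY),0])
HINGE=np.r_[CASE,.066]+.095*cx
def handle(q,r=.184,h=.040):
    a=np.arctan2(h,r)+q; L=np.hypot(r,h); return HINGE-L*np.cos(a)*cx+np.array([0,0,L*np.sin(a)])
def lidtool(th,flip=False):
    z=np.sin(th)*cx-np.array([0,0,np.cos(th)]); x=cyv*(-1 if flip else 1); return np.c_[x,np.cross(z,x),z]
E
python3 - <<'E'
from h import *
print(handle(0),handle(1.75))
for flip in(0,1):
  for q in(0,.5,1,1.5,1.6,1.75):
    o=""
    for th in(-.4,-.2,0,.2,.4,.6):
      M=lidtool(th,flip); j=robot.solve_ik(handle(q)+G*M[:,2],rv(M)); k=robot.solve_ik(handle(q)-.08*M[:,2],rv(M))
      o+=("--" if j is None else f"{j[4]:.2f},{j[5]:.2f}")+("|- " if k is None else "|+ ")
    print(flip,q,o)
E
```

```text
[0.46366425 0.26961881 0.106     ] [0.71963604 0.27935043 0.23992357]
0 0 0.15,1.95|+ 0.09,2.00|+ -0.00,2.06|+ -0.10,2.11|+ -0.23,2.15|+ -0.37,2.17|+ 
0 0.5 0.14,1.92|- 0.08,1.98|+ -0.00,2.03|+ -0.10,2.07|+ -0.21,2.10|+ -0.34,2.11|+ 
0 1 --|- 0.07,1.93|- -0.00,1.97|+ -0.08,2.00|+ -0.18,2.02|+ -0.29,2.03|+ 
0 1.5 --|- --|- -0.00,1.92|- -0.07,1.95|+ -0.16,1.96|+ -0.25,1.95|+ 
0 1.6 --|- --|- -0.00,1.91|- -0.07,1.94|+ -0.15,1.95|+ -0.24,1.94|+ 
0 1.75 --|- --|- --|- -0.07,1.92|+ -0.15,1.93|+ -0.23,1.92|+ 
1 0 0.15,-1.20|+ 0.09,-1.14|+ -0.00,-1.08|+ -0.10,-1.03|+ -0.23,-1.00|+ -0.37,-0.97|+ 
1 0.5 0.14,-1.22|- 0.08,-1.16|+ -0.00,-1.12|+ -0.10,-1.07|+ -0.21,-1.04|+ -0.34,-1.03|+ 
1 1 --|- 0.07,-1.21|- -0.00,-1.17|+ -0.08,-1.14|+ -0.18,-1.12|+ -0.29,-1.12|+ 
1 1.5 --|- --|- -0.00,-1.22|- -0.07,-1.19|+ -0.16,-1.18|+ -0.25,-1.19|+ 
1 1.6 --|- --|- -0.00,-1.23|- -0.07,-1.20|+ -0.15,-1.19|+ -0.24,-1.20|+ 
1 1.75 --|- --|- --|- -0.07,-1.22|+ -0.15,-1.21|+ -0.23,-1.22|+
```

Run:
```python
from h import *
M=lidtool(0); 
robot.command_gripper(.05,40)
robot.reach(handle(0)-.08*M[:,2],rv(M))
g=robot.move_linear(handle(0)+G*M[:,2],guard=10); print("guard",g,robot.get_tool_pos())
robot.command_gripper(.0,40); print(robot.get_finger_gap(),robot.get_grasp_force(),robot.get_force())
for q in np.linspace(.12,1.72,14):
    M=lidtool(max(0,.28*(q-.4)/1.35)); robot.move_linear(handle(q)+G*M[:,2],frame=rv(M),feed=.12)
    print(round(q,2),np.round(robot.get_force(),1),round(robot.get_finger_gap(),4))
print(robot.get_time_s(),robot.get_tool_pos())
t=cam("top");s=cam("scene");o=np.hstack([t["img"][100:330,60:360],s["img"][80:310,330:630]]);cv2.imwrite("pics/lid1.png",o[:,:,::-1])
```

```text
guard False [0.46394626 0.27014842 0.08811568]
0.009575498258178073 39.19424772262573 [6.10161521 0.60507806 1.6672154 ]
0.12 [ 8.3  1.9 -5.3] 0.0094
0.24 [10.   2.2 -6.5] 0.009
0.37 [ 8.2  3.4 -6.3] 0.0094
0.49 [ 5.9  2.9 -6.6] 0.0095
0.61 [-2.1  5.3  0.5] 0.0095
0.74 [-7.6  4.2  5.9] 0.0092
0.86 [-5.4  5.1  5.8] 0.0098
0.98 [-2.9  4.7  4.6] 0.0097
1.1 [-4.4  4.8  6.8] 0.0094
1.23 [-2.5  4.9  6.8] 0.0096
1.35 [-1.7  4.8  5. ] 0.0094
1.47 [-1.2  5.5  1. ] 0.0094
1.6 [0.1 4.6 4.3] 0.0097
1.72 [1.3 5.5 5.3] 0.0096
8.3083 [0.7201071  0.27970881 0.22357506]
```

View pics/lid1.png

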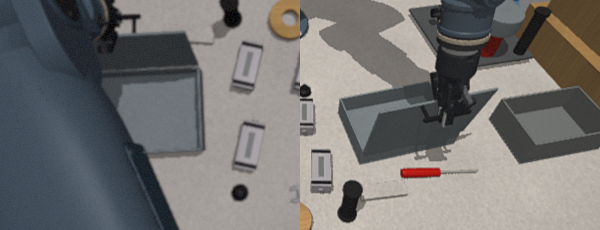

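The lid is open, with the gripper still on the bar at about top crop (125,25), and the case is empty. I'll release, park and re-detect, then pick and test the first cassette.

```bash
cat >> h.py <<'E'
HOME=[1.288,.213,-.034,1.323,0,1.571]
def detect(roi=(275,125,125,165)):
    """cassettes on the bench from pairs of black bands, checked between the two views: x,y,yaw"""
    t=cam("top"); B=[plane(t,a,.042)[0] for a,n in bands(t,roi,50)]; out=[]
    for i in range(len(B)):
        for k in range(len(B)):
            d=B[i]-B[k]
            if d[0]>0 and .082<np.linalg.norm(d)<.102: out.append((*((B[i]+B[k])/2)[:2],np.arctan2(d[1],d[0])))
    return np.array(out)
def pose(x,y,z,yaw,pitch=0,flip=False,lin=False,feed=.15,guard=None,pivot=True):
    """grasp point at x,y,z"""
    M=rot(yaw,pitch,flip); p=np.array([x,y,z])+G*M[:,2]
    if lin: return robot.move_linear(p,frame=rv(M),feed=feed,guard=guard)
    robot.reach(p,rv(M))
def pickflip(x,y,yaw):
    """half-turn choice with joint 6 nearest mid range"""
    js=[robot.solve_ik(np.array([x,y,.1]),rv(rot(yaw,0,f))) for f in(False,True)]
    return min((abs(j[5]),f) for j,f in zip(js,(False,True)) if j is not None)[1]
def moment():
    robot.dwell(.4); v=[]
    for _ in range(5): v.append(robot.get_ft_torque()); robot.dwell(.03)
    return np.mean(v,0)
E
python3 - <<'E'
from h import *
robot.command_gripper(.026)
M=R.from_rotvec(robot.get_tool_rot()).as_matrix()
robot.move_linear(robot.get_tool_pos()-.07*M[:,2]); print(robot.get_force())
p=robot.get_tool_pos(); robot.move_linear([p[0]-.15,p[1],p[2]+.03])
robot.movej(HOME)
d=detect(); print(d,robot.get_time_s())
E
```

```text
[ 0.22281051 -0.96106562 -1.31219945]
[[ 0.66331133  0.02975447 -0.22184421]
 [ 0.65634382 -0.11015981 -0.35225376]
 [ 0.56980856  0.02851766  0.22956575]
 [ 0.47641917  0.02751009 -0.22725335]] 12.2417
```

```bash
sed -i 's/.082<np.linalg.norm(d)<.102/.083<np.linalg.norm(d)<.098/' h.py
cat >> h.py <<'E'
def grab(x,y,yaw):
    f=pickflip(x,y,yaw); robot.command_gripper(.085,80)
    pose(x,y,.15,yaw,flip=f); g=pose(x,y,.027,yaw,flip=f,lin=True,guard=12)
    robot.command_gripper(0,80); print("grab guard",g,"gap",robot.get_finger_gap(),robot.get_grasp_force(),robot.get_tool_pos())
    pose(x,y,.16,yaw,flip=f,lin=True); return f
def test(f,x=.45,y=0,z=.16,a=.42):
    pose(x,y,z,0,flip=f); m=[moment()]
    for s in(1,-1,1):
        pose(x,y,z,0,s*a,flip=f,lin=True); robot.dwell(.5); pose(x,y,z,0,flip=f,lin=True); m.append(moment())
    print(np.round(m,3),"gap",robot.get_finger_gap(),robot.get_grasp_force()); return np.array(m)
E
python3 - <<'E'
from h import *
d=detect(); print(d)
c=d[np.argmin(d[:,0])]
f=grab(*c); test(f); print(f,robot.get_time_s(),robot.get_force())
E
```

```text
[[ 0.66346075  0.03018935 -0.22324463]
 [ 0.65771788 -0.10493221 -0.27347283]
 [ 0.47645637  0.02774265 -0.23570835]]
grab guard False gap 0.04931716247980126 82.84227266907692 [0.47698862 0.0277262  0.00911015]
[[-0.006 -0.01  -0.001]
 [-0.024  0.002  0.007]
 [ 0.011  0.013  0.011]
 [-0.062  0.002 -0.012]] gap 0.04924069382235697 83.07763069868088
False 25.5833 [-0.1264023   0.89099672 -3.97521115]
```

```bash
cat >> h.py <<'E'
def place(x,y,yaw,f,floor=.005):
    pose(x,y,.2,yaw,flip=f); print("held gap",robot.get_finger_gap())
    pose(x,y,.07,yaw,flip=f,lin=True)
    g=pose(x,y,.027+floor,yaw,flip=f,lin=True,feed=.05,guard=12); print("place guard",g,robot.get_tool_pos(),np.round(robot.get_force(),1))
    robot.command_gripper(.062); pose(x,y,.2,yaw,flip=f,lin=True)
def slot(dest,u):
    return (*(CASE+u*np.array([-np.sin(CY),np.cos(CY)])),CY) if dest=="case" else (*(TRAY+u*np.array([np.cos(TY),np.sin(TY)])),TY+np.pi/2)
E
python3 - <<'E'
from h import *
f=False
pose(.45,0,.16,0,.42,flip=f,lin=True); print(R.from_rotvec(robot.get_tool_rot()).as_matrix()[:,2])
pose(.45,0,.16,0,flip=f,lin=True)
place(*slot("case",.085),f)
robot.movej(HOME)
t=cam("top"); s=cam("scene"); cv2.imwrite("pics/p1.png",np.hstack([t["img"][100:330,100:400],s["img"][120:350,260:560]])[:,:,::-1])
print(detect(),robot.get_time_s())
E
```

```text
[ 4.06969005e-01  2.12217705e-05 -9.13441968e-01]
held gap 0.04900262786111603
place guard True [0.54889302 0.35760666 0.01539975] [-0.5 -2.3  7.7]
[[ 0.66339772  0.0304031  -0.24930117]
 [ 0.65530245 -0.11350008 -0.29595624]] 33.3083
```

View pics/p1.png

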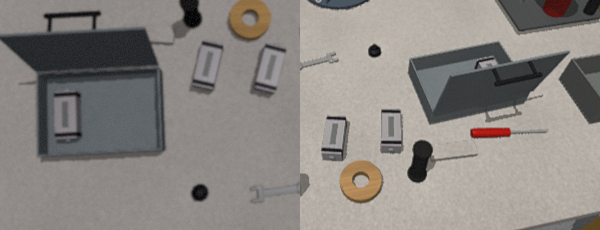

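The cassette lies flat in the left of the case, at about crop (67,115). The lid is on its stop, and two cassettes remain on the bench at crop (208,63) and (268,68). Next is cassette A.

Run:
```python
from h import *
d=detect(); print(d); c=d[np.argmax(d[:,1])]
f=grab(*c); test(f); print(f,robot.get_time_s(),robot.get_force())
```

```text
[[ 0.66353351  0.03018181 -0.24036427]]
grab guard False gap 0.049043124649090566 84.34204369783401 [0.66411768 0.03020909 0.00928804]
[[-0.018 -0.001  0.011]
 [ 0.01  -0.004 -0.015]
 [-0.014  0.018 -0.019]
 [-0.004 -0.018  0.021]] gap 0.04895069002001223 83.15278083086014
False 47.3 [ 0.53512141 -0.3104784  -4.77256763]
```

Run:
```python
from h import *
place(*slot("case",0),False)
robot.movej(HOME)
for _ in range(6):
    d=detect()
    if len(d): break
print(d); c=d[0]
f=grab(*c); test(f); print(f,robot.get_time_s(),robot.get_force())
```

```text
held gap 0.04897031648322292
place guard True [0.55196488 0.27270951 0.01429153] [-2.6 -1.4  8.5]
[[ 0.65554068 -0.11240868 -0.35831904]]
grab guard False gap 0.049478987149497666 81.76730073289946 [ 0.65624109 -0.11266647  0.00960393]
[[-0.012 -0.009  0.009]
 [-0.019 -0.028 -0.008]
 [-0.01  -0.017 -0.005]
 [-0.038 -0.028 -0.002]] gap 0.04959050845178657 81.3674869760871
False 67.8917 [ 0.19523632  0.13567907 -3.88847413]
```

Run:
```python
from h import *
f=False
for a in(.65,-.65):
    pose(.45,0,.2,0,a,flip=f,lin=True); robot.dwell(1.2)
    if a>0: s=cam("scene"); cv2.imwrite("pics/tilt.png",cv2.resize(s["img"][60:260,230:430],None,fx=2.5,fy=2.5)[:,:,::-1])
    print("tilted",moment())
    pose(.45,0,.2,0,flip=f,lin=True); print(moment(),robot.get_tau())
print(robot.get_time_s())
```

```text
tilted [-0.00846589  1.06370151  0.01357547]
[-0.00601296 -0.01316979  0.01122657] [-1.57068557e-04 -6.16966939e+01  4.93377042e+01  1.29208085e-03
  1.05477992e-02  6.20665503e-06]
tilted [-0.0246373  -1.1075561   0.00265985]
[0.00053603 0.00474571 0.025686  ] [ 6.73403028e-04 -6.13098049e+01  4.93813884e+01  9.14254779e-03
  1.08979130e-02 -3.64420941e-06]
76.4667
```

View pics/tilt.png

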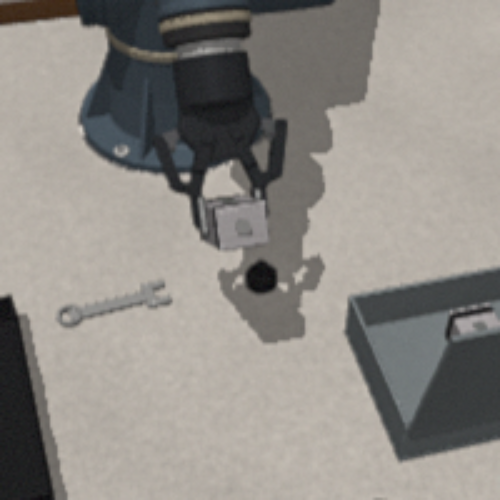

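The cassette is visibly tilted, its end face at about crop (235,220). The moment sensor sees tilt but no shift between levelled readings (≤0.04 N m against 0.15), so all three are sound.

Run:
```python
from h import *
place(*slot("case",-.085),False)
robot.movej(HOME)
t=cam("top"); s=cam("scene"); cv2.imwrite("pics/p3.png",np.hstack([cv2.resize(t["img"][100:280,90:290],None,fx=2,fy=2),cv2.resize(s["img"][120:300,340:540],None,fx=2,fy=2)])[:,:,::-1])
B=[plane(t,a,.047)[0][:2] for a,n in bands(t,(125,165,150,100),50)]
print("bands in case frame",[np.round([(b-CASE)@cx[:2],(b-CASE)@cyv[:2]],3) for b in B],robot.get_time_s())
```

```text
held gap 0.04959700644574982
place guard True [0.55569758 0.18777179 0.01929165] [-4.5  0.8 16.5]
bands in case frame [array([ 0.045, -0.085]), array([ 0.044, -0.008]), array([0.045, 0.075]), array([-0.046, -0.091]), array([-0.048, -0.008]), array([-0.047,  0.073])] 82.4417
```

View pics/p3.png

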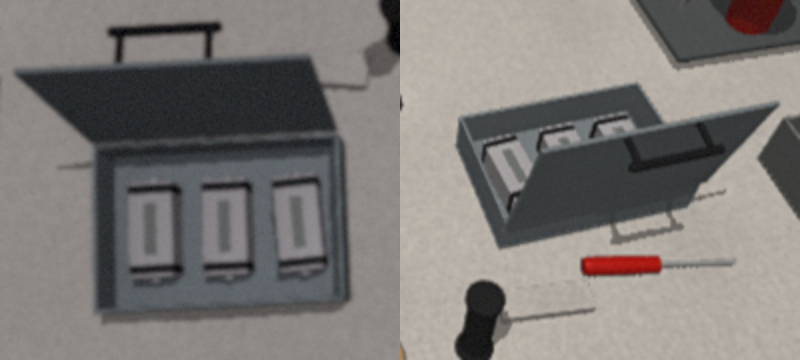

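Run:
```python
from h import *
np.set_printoptions(precision=4,suppress=True)
s,t=cam("scene"),cam("top")
print(tri(t,[(241,236),(239.5,212),(172.2,114.2)],s,[(391.5,191),(396.5,202.5),(478.5,200)]),handle(1.72),handle(1.75))
```

```text
[[0.4987 0.1878 0.0272]
 [0.5525 0.1873 0.0404]
 [0.7236 0.2841 0.2353]] [0.7144 0.2792 0.242 ] [0.7196 0.2794 0.2399]
```

Run:
```python
from h import *
robot.command_gripper(.03,40)
T=lambda q: lidtool(max(0,.28*(q-.4)/1.35))
q=1.745; M=T(q)
p=handle(q)+G*M[:,2]-.1*M[:,2]; robot.reach([p[0]-.15,p[1],p[2]+.05],rv(M))
robot.move_linear(p); g=robot.move_linear(handle(q)+G*M[:,2],feed=.06,guard=8); print("guard",g,robot.get_tool_pos(),handle(q)+G*M[:,2])
robot.command_gripper(0,40); print(robot.get_finger_gap(),robot.get_grasp_force(),robot.get_force())
if not g and robot.get_finger_gap()>.007:
  for q in np.linspace(1.65,.02,14):
    M=T(q); robot.move_linear(handle(q)+G*M[:,2],frame=rv(M),feed=.1)
    print(round(q,2),np.round(robot.get_force(),1),round(robot.get_finger_gap(),4))
print(robot.get_time_s())
```

```text
guard True [0.71571751 0.27914998 0.25051324] [0.72391164 0.27951298 0.22230509]
-0.00013376073628166597 0.0 [-0.05987326 -0.25529193 -0.55634179]
87.375
```

The inner finger's back most likely caught the lid edge: my geometry gives 29.5 mm of finger in 28.7 mm of room. I'll retry with a narrower opening and less tilt.

Run:
```python
from h import *
T=lambda q: lidtool(max(0,.2*(q-.4)/1.35))
M=R.from_rotvec(robot.get_tool_rot()).as_matrix(); robot.move_linear(robot.get_tool_pos()-.05*M[:,2])
robot.command_gripper(.02,40)
q=1.75; M=T(q); H=handle(q)+.001*cx+G*M[:,2]
robot.move_linear(H-.07*M[:,2],frame=rv(M)); f0=np.array(robot.get_force()); g=robot.move_linear(H,feed=.05,guard=8); print("guard",g,robot.get_tool_pos(),H,robot.get_force()-f0)
if not g:
  robot.command_gripper(0,40); print(robot.get_finger_gap(),robot.get_grasp_force(),robot.get_force())
  if robot.get_finger_gap()>.007:
    for q in np.linspace(1.65,.02,14):
      M=T(q); robot.move_linear(handle(q)+G*M[:,2],frame=rv(M),feed=.1)
      print(round(q,2),np.round(robot.get_force(),1),round(robot.get_finger_gap(),4))
print(robot.get_time_s())
```

```text
guard False [0.72444091 0.27959559 0.22198437] [0.72434775 0.27952956 0.22159633] [-0.16577315 -0.23095199 -0.14081024]
0.009672425815670812 38.99796545505524 [0.95765394 0.9679058  2.05736459]
1.65 [ 3.2 -1.2  8.2] 0.0097
1.52 [ 2.8 -3.7  9.7] 0.0094
1.4 [ 0.9 -2.5  8.7] 0.0095
1.27 [ 0.3 -4.3  3. ] 0.0095
1.15 [ 1.9 -5.4  0. ] 0.0093
1.02 [ 4.6 -4.5 -9.2] 0.0097
0.9 [ 1.7 -6.6 -2.8] 0.0094
0.77 [ 1.3 -6.3 -1.3] 0.0092
0.65 [ 2.3 -6.1 -2.6] 0.0097
0.52 [ 2.6 -6.3 -2.1] 0.0096
0.4 [ 3.6 -5.4 -3.4] 0.0095
0.27 [ 2.4 -5.2 -3.2] 0.0094
0.15 [ 1.2 -4.9 -2.6] 0.0098
0.02 [ 3.  -5.4 -0.9] 0.0093
95.7667
```

Run:
```python
from h import *
M=lidtool(0); robot.move_linear(handle(0)+G*M[:,2],frame=rv(M),feed=.05,guard=15)
robot.command_gripper(.05); p=robot.get_tool_pos(); robot.move_linear([p[0],p[1],p[2]+.12]); robot.movej(HOME); robot.dwell(.5)
t=cam("top"); s=cam("scene"); cv2.imwrite("pics/end.png",np.vstack([t["img"][90:320,60:560],s["img"][140:330,100:600]])[:,:,::-1]); print(robot.get_time_s(),robot.get_force())
```

```text
99.475 [ 0.89624106 -0.98562665 -0.15356997]
```

View pics/end.png

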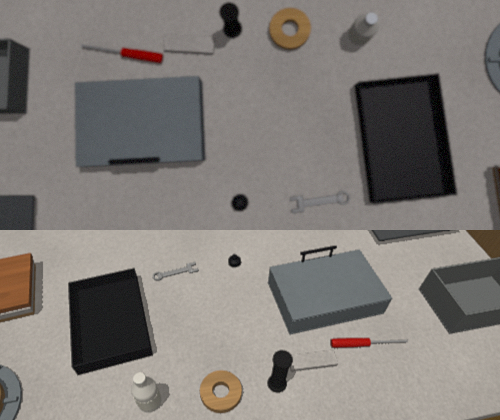

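The lid is shut (about crop (140,122)), the bench is clear of cassettes and the bystanders are in place, so I'm handing in.

Run:
```python
from rig import robot
print(robot.finish_job())
```

```text
the job is handed in; nothing more can be done
None
```

The job is handed in at about 100 s, with no verdict returned: all three cassettes on the bench tested sound and lie flat in the spares case with its lid shut, the reject tray is empty, and the bystanders look untouched.

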